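Swap the camper's slide-out trays for breakfast

TASK

Breakfast time in the camper: first push the tray that carries the white bowl fully home by its front, then hook a fingertip behind the front lip of the tray that carries the butter dish and draw that tray all the way out to its stop. Do not pinch either tray's front or press on the green front of the butter tray, and do not touch the bowl, the butter dish or its glass lid: they must ride along upright, with the lid on. Leave the steel cup and the coffee jar where they stand.

Things in the scene. Friction and masses are not known exactly. Their poses are not given: they have to be found in the camera images.
- bowl_tray (a joint): joint value of the bowl tray along its straight rails, m: 0 = fully home (in), 0.150 = fully out against the end stop. The tray slides level, towards the robot as the value grows, with about 2 N of friction plus a little damping; it stays where it is left. Hard stops at both ends, no spring. It starts 50 to 100 mm out.
- bowl_rails: low open-topped aluminium rail unit of the bowl tray, fixed to the counter, 146 mm wide, at most 45 mm high; origin on the counter under the front of the lip when home; axes as point bowl_lip. Its open plywood tray is 128 mm wide, 280 mm long: floor top 15 mm and side walls 34 mm above the counter, 118 mm between the walls. Drawn out, it runs clear above the counter.
- bowl_lip (a point): point that moves with the bowl tray: middle of its lip's top edge, on the lip's rear (inner) face, 52 mm above the counter. +x points level into the unit (the tray is drawn out along -x), +y along the lip to the left, z up. The lip is an upright white-painted board across the whole front, 6 mm thick, 37 mm above the tray floor; the tray is empty for at least 75 mm behind it.
- bowl_front (a point): middle of the front face of the bowl tray's green front panel, which covers the lip's front: 5 mm thick, 128 mm wide, from 9 to 46 mm above the counter. This point lies 27.5 mm above the counter, 11 mm in front of point bowl_lip (along that point's -x) and moves with the tray; same axes. Push here to send the tray home.
- butter_tray (a joint): joint value of the butter tray along its straight rails, m: 0 = fully home (in), 0.150 = fully out against the end stop. The tray slides level, towards the robot as the value grows, with about 2 N of friction plus a little damping; it stays where it is left. Hard stops at both ends, no spring. It starts 0 to 30 mm out.
- butter_rails: low open-topped aluminium rail unit of the butter tray, fixed to the counter, 146 mm wide, at most 45 mm high; origin on the counter under the front of the lip when home; axes as point butter_lip. Its open plywood tray is 128 mm wide, 280 mm long: floor top 15 mm and side walls 34 mm above the counter, 118 mm between the walls. Drawn out, it runs clear above the counter.
- butter_lip (a point): point that moves with the butter tray: middle of its lip's top edge, on the lip's rear (inner) face, 52 mm above the counter. +x points level into the unit (the tray is drawn out along -x), +y along the lip to the left, z up. The lip is an upright white-painted board across the whole front, 6 mm thick, 37 mm above the tray floor; the tray is empty for at least 75 mm behind it.
- butter_front (a point): middle of the front face of the butter tray's green front panel, which covers the lip's front: 5 mm thick, 128 mm wide, from 9 to 46 mm above the counter. This point lies 27.5 mm above the counter, 11 mm in front of point butter_lip (along that point's -x) and moves with the tray; same axes. Not to be pressed.
- bowl: white melamine bowl, 100 mm across the rim, 45 mm high, loose on the bowl tray; origin at the centre of its underside
- butter_dish: dark wooden butter dish base, 100 x 80 x 18 mm, loose on the butter tray; origin at the centre of its underside, z up. The bowl tray and the butter tray look alike: only what stands on them tells them apart, and either may be on the left
- glass_lid: clear glass cover of the butter dish, 86 x 66 x 45 mm with a wooden knob 16 mm tall on top, standing loose in the dish; origin at the centre of its open underside, 12 mm above the underside of the dish; the knob's top is 88 mm above the counter
- cup: steel camping cup, 76 mm across, 80 mm high, standing on the counter beside the trays; origin at the centre of its underside
- coffee_jar: amber coffee jar, 70 mm across, 110 mm high, standing on the counter beside the trays; origin at the centre of its underside
Mind the look-alikes: they are no part of the job. Leave any blue or red look-alike of the cup alone.

How it is judged (in metres and radians):
On the way, in this order (a step that is already met when the one before it is completed fails the run):
1. the bowl tray is pushed home (within 6 mm) (value of joint bowl_tray below 0.006 m), for 0.2 s.
2. the butter tray is drawn out to its stop (within 8 mm) (value of joint butter_tray above 0.142 m), for 0.2 s.
At the end, for the whole second after the job is handed in: the bowl tray is home (within 6 mm) and the butter tray is out at its stop (within 8 mm); bowl and butter dish stand upright and still on their own trays, the glass lid sits in the dish, and cup and jar stand upright (value of joint bowl_tray below 0.006 m and value of joint butter_tray above 0.142 m and x of butter_dish in the frame of butter_lip between 0.04 and 0.25 m and y of butter_dish in the frame of butter_lip between -0.05 and 0.05 m and z of butter_dish in the frame of butter_lip below -0.03 m and angle between each of butter_dish, bowl, glass_lid, cup, coffee_jar's own z axis and vertical below 0.1 rad and linear speed of each of butter_dish, bowl below 0.02 m/s and x of bowl in the frame of bowl_lip between 0.04 and 0.25 m and y of bowl in the frame of bowl_lip between -0.05 and 0.05 m and z of bowl in the frame of bowl_lip below -0.03 m and horizontal distance between glass_lid and butter_dish below 0.008 m and distance between glass_lid and butter_dish below 0.018 m); the robot touches nothing.
It fails at once if the bowl tray's front was pinched (over 2 N on both faces) (contact force between the fingers and bowl_tray_c4 above 2 N and contact force between the fingers and bowl_tray_c5 above 2 N).
It fails at once if the green front of the butter tray was pressed, as in pinching its lip (over 2 N) (contact force between the fingers and butter_tray_c5 above 2 N).
It fails at once if the bowl, the butter dish or its lid was touched (over 1 N) (contact force between any of the fingers, the arm and bowl above 1 N or contact force between any of the fingers, the arm and butter_dish above 1 N or contact force between any of the fingers, the arm and glass_lid above 1 N).
It fails at once if the bowl, dish or lid was lifted or left its tray (height (world z) of any of bowl, butter_dish above 0.03 m or height (world z) of glass_lid above 0.042 m).
It fails at once if the cup or the coffee jar was moved (over 15 mm) (distance of any of cup, coffee_jar from where it was at the start of the episode above 0.015 m).
It also fails if it takes over 48 s, if anything falls off the work surface, if the arm or the gripper's body presses on something with over 40 N, if the wrist force passes 120 N, or if a joint passes its speed limit or range.

ROBOT

A 6-joint arm with a two-finger parallel gripper is mounted at the origin on the work surface. World frame = base frame: x ahead of the robot, y to its left, z up, the work surface at z = 0. Lengths are in m, angles in degrees, forces in N, time in s.
With the tool pointing down it reaches from about 0.25 to 0.725 m from the base axis. Payload 9.7 kg.
Tool frame: the origin (TCP) lies at the very end of the fingers, on their centre line; the grasp point (between the pads) lies 19 mm behind it; z points along the fingers, y is the line along which they close (so a half turn about z gives the same grasp; the last joint's range is limited). The gripper opens to 85 mm and grips with 20 to 120 N. Pads are 22 mm wide; open, the fingers measure 114 mm over their backs; the gripper's body (76 mm by 85 mm) begins 54 mm behind the grasp point. The pads swing forward as they close: fully open they stand 13 mm farther back than shut.
Start: joints at [-66.578, 4.979, 10.078, 95.1, 0, 90], TCP at [0.219, -0.505, 0.205] pointing down, gripper open.
Joint ranges: [-179.16, 179.16], [-48.56, 103.87], [-65.8, 70.77], [-126.05, 130.52], [-82.76, 87.17], [-180, 180]. Speed limits (degrees/s): [127.2, 127.2, 147.25, 180, 180, 180].

INTERFACE

Orientations are given as [roll, pitch, yaw] about the fixed x, y, z axes, in that order (R = Rz(yaw) Ry(pitch) Rx(roll)).
In Python, from workcell import bot gives the robot as it stands.
- The arm moves only by the tool arm_command, never from a script. Its argument "series" is a list of rows, each a list of 4 numbers: the shift along the tool's x, y, z in m, then the turn about the tool's z in rad. A call has exactly 5 rows; each row is the pose to reach, as a shift and turn from the pose commanded when the call began, along the tool's axes at that moment; what a row does not reach only later rows make up. A row lasts 1/10 s, in which the tool goes at most 50 mm and 8.59 degrees, less where a joint would pass 70% of its speed; a pose out of reach is approached as far as the arm can. A call with a gripper value outside its range is refused whole. "hand" is the finger opening in m, from 0 to 0.0854, set as the call begins (left out, the last holds). The fingers move at their own pace and stop on an object; "grip_force" is the grip in N (left out, the last holds). Time passes only in rows, so rows that repeat a pose let the fingers close, or fill a call up. It gives the time, the measured TCP pose, the force, the opening and the grip force at its end, in the units of the state.
- bot.get_obs(): the state, without advancing time (a new reading comes with each control period).
- bot.camera(name): name is "scene" or "top"; returns a dict with "color" (420x560x3 uint8, blue, green, red), "camera_matrix" (3x3 intrinsics, pixels), "xyz" and "orientation" of the camera in the world. Camera axes: x right, y up, looking along -z (the intrinsics and any distortion apply to the point x, -y, -z); pixel columns grow to the right and rows downward; lengths in m; the calibration is good to about 2 mm. A picture is of the moment at which its call begins. There is no depth.
- bot.job_done(): hands the job in; it is judged then, once.
Trained networks look in the newest picture that a camera, given by its name, has taken for a name from the list of things; names that differ only in an ending like _2 or _b are one class to them, and where a whole thing is asked for, a point or a joint stands for the part that bears it (a point fixed in the world has none). Each returns a list of dicts, best first, with "confidence" (0 to 1); they miss things now and then, are a little off and sometimes report something else, mostly with a low value. They report only what shows in the picture. A call takes as long as a camera call. They do not tell look-alikes from the thing itself.
- bot.find_in(camera, target): "location" ([column, row] in pixels, amid what is visible of it).
- bot.mark_of(camera, target): "location" ([column, row] in pixels: a listed point, or the origin of a listed thing).
The state is a dict: "time": time; "q": joint angles; "qd": joint speeds; "joint_efforts": joint torques, N m; "ee_pos": TCP position; "tcp_rot": TCP orientation; "wrist_force": force on the tool from outside, world axes, zero at the start; "torque": the same for the moment, N m; "opening": finger opening in m; "grasp_force": force on a finger pad.
Only numpy, scipy, OpenCV 4.12 (cv2) and the standard library are available. Lean on these libraries where they do the work, as an engineer would, in place of code of your own. Each camera call takes 0.05 s, during which the arm holds its last target. There are 200 camera calls.

## Working session

There is one attempt and no reset: what is moved stays moved. The work goes in short steps, Python scripts to look and compute and a tool call to move; the robot and the scene stay as the last step left them, time stands still between calls to the robot, and variables do not carry over. Pictures are saved under pics/ and viewed, at most 10 in all, crops included, and the job is handed in when it is done.

Besides the shell and the picture viewer there is one more tool, called after "Request:" by a JSON object that holds its "name" and its "arguments". arm_command: Moves the arm, as the interface text tells. Its arguments: {"type":"object","properties":{"series":{"type":"array"},"hand":{"type":"number"},"grip_force":{"type":"number"}},"required":["series"]}

```bash
mkdir -p pics; ls
cat > h.py <<'E'
import numpy as np, cv2
from scipy.spatial.transform import Rotation as R
from workcell import bot
def cam(n):
    c=bot.camera(n); return c
def rot(c):
    o=np.array(c["orientation"],float)
    return R.from_euler('xyz',o,degrees=True).as_matrix() if o.shape==(3,) else o
def onplane(c,uv,z):
    K=np.array(c["camera_matrix"]); d=np.linalg.solve(K,[uv[0],uv[1],1.]); d=rot(c)@np.array([d[0],-d[1],-d[2]])
    p=np.array(c["xyz"]); return p+d*(z-p[2])/d[2]
def proj(c,P):
    K=np.array(c["camera_matrix"]); q=rot(c).T@(np.array(P)-np.array(c["xyz"])); q=K@np.array([q[0],-q[1],-q[2]]); return q[:2]/q[2]
E
python3 - <<'E'
from h import *
ims=[]
for n in("scene","top"):
    c=cam(n); ims.append(c["color"]); print(n,c["xyz"],c["orientation"],c.keys())
    for t,z in(("bowl_lip",.052),("butter_lip",.052),("bowl_front",.0275),("butter_front",.0275),("bowl",.015),("butter_dish",.015),("glass_lid",.027),("cup",0),("coffee_jar",0)):
        for d in bot.mark_of(n,t)[:3]: print(t,np.round(d["location"],1),round(d["confidence"],2),onplane(c,d["location"],z).round(4))
    cv2.imwrite(f"pics/{n}0.png",ims[-1])
print(bot.get_obs())
E
```

```text
pics
scene [ 1.50514776 -0.39588824  0.81672859] [53.12864189  0.82765329 70.95258942] dict_keys(['color', 'camera_matrix', 'xyz', 'orientation'])
bowl_lip [258.8 209.8] 0.56 [ 0.5261 -0.1337  0.052 ]
butter_lip [358.2 201.2] 0.83 [0.5814 0.1283 0.052 ]
bowl_front [253.5 215.5] 0.91 [ 0.514  -0.1459  0.0275]
bowl_front [269.4 244.6] 0.46 [ 0.6407 -0.1421  0.0275]
butter_front [357.4 203.6] 0.85 [0.5612 0.138  0.0275]
butter_dish [381.5 247.4] 0.56 [0.7325 0.1211 0.015 ]
butter_dish [257.1 211.9] 0.42 [ 0.4862 -0.1281  0.015 ]
glass_lid [381.6 241.4] 0.76 [0.7242 0.1243 0.027 ]
cup [170.4 238.2] 0.93 [ 0.4977 -0.3693  0.    ]
cup [118.2 227. ] 0.82 [ 0.4022 -0.4956  0.    ]
cup [182.  204.5] 0.75 [ 0.3595 -0.3154  0.    ]
coffee_jar [406.8 179.3] 0.98 [0.4674 0.3527 0.    ]
coffee_jar [254.7 213.1] 0.6 [ 0.4701 -0.131   0.    ]
top [ 0.46784341 -0.07724168  1.35113963] [  4.253737     0.442095   -89.37576704] dict_keys(['color', 'camera_matrix', 'xyz', 'orientation'])
bowl_lip [300.7 224.5] 0.84 [ 0.5234 -0.1267  0.052 ]
bowl_lip [144.  247.7] 0.16 [0.449  0.3414 0.052 ]
butter_lip [2
[... 429 characters left out ...]
0.58 [0.4548 0.3584 0.    ]
{'time': 1.0, 'q': array([-6.65772690e+01,  4.97799049e+00,  1.00805628e+01,  9.51006474e+01,
        1.97669984e-03,  8.99996528e+01]), 'qd': array([-0.06141879,  0.05487558,  0.002562  , -0.01737193, -0.03488246,
        0.04217746]), 'joint_efforts': array([ 1.74017816e-03, -5.20105934e+01,  4.64867914e+01,  1.58055736e-03,
        3.65379663e-05, -1.33421858e-05]), 'ee_pos': array([ 0.21864225, -0.50467592,  0.20461393]), 'tcp_rot': array([ 1.79998075e+02, -1.97668817e-03,  2.34230783e+01]), 'wrist_force': array([-0.65951576,  0.24119781,  0.09439264]), 'torque': array([-0.02919752, -0.00570607,  0.00317001]), 'grasp_force': 0.0, 'opening': 0.0855376005318072}
```

View pics/top0.png

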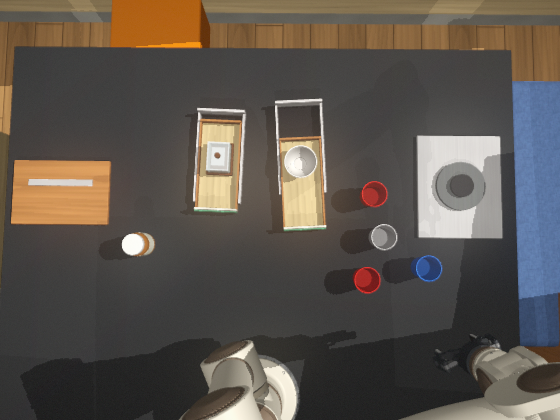

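View pics/scene0.png

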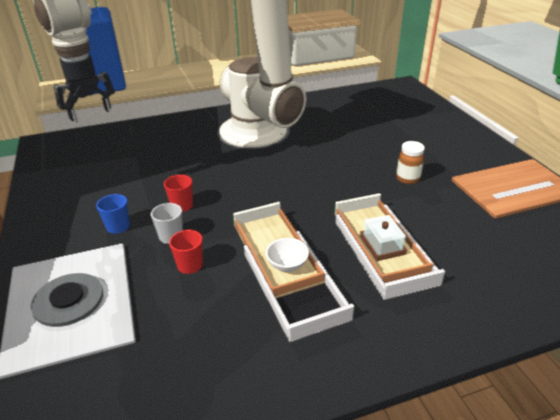

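The top view shows two trays. The left one (lip about 217,209) carries the glass-lidded butter dish (218,157), and the right one (lip about 303,228) carries the white bowl (300,162). The steel cup is at (383,237), with red look-alikes at (374,194) and (367,280) and a blue one at (428,268). I'll confirm which tray is which and measure their yaw in one enlarged crop.

Run:
```python
from h import *
c=cam("top"); im=c["color"]
cv2.imwrite("pics/crop1.png",cv2.resize(im[92:240,185:335],None,fx=4,fy=4,interpolation=cv2.INTER_CUBIC))
np.save("top.npy",c,allow_pickle=True)
```

```text
(no output)
```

View pics/crop1.png

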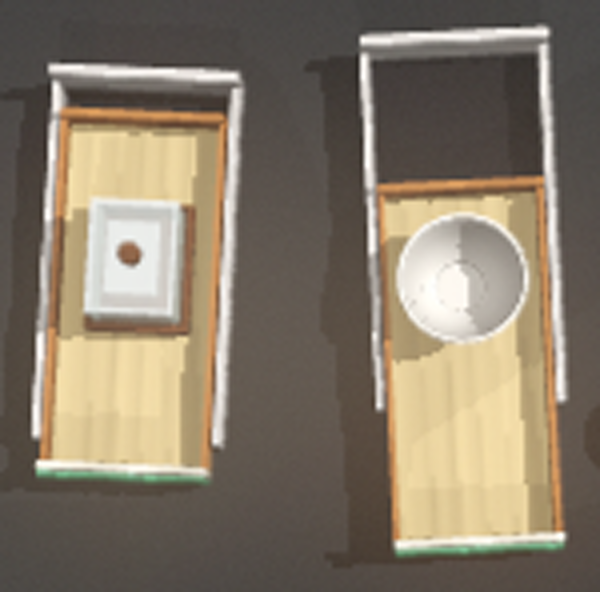

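The left crop clearly shows the glass lid with its brown knob at (129,252), and its lip runs (37,463) to (210,470). The right tray holds the bowl at (462,278), with its lip at (396,542) to (565,536). So left is butter and right is bowl.

Run:
```python
from h import *
c=np.load("top.npy",allow_pickle=True).item()
f=lambda u,v,z: onplane(c,(185+(u+.5)/4-.5,92+(v+.5)/4-.5),z)
for n,l,r,rails in (("butter",(37,462),(210,470),[((51,70),(37,438)),((239,80),(218,445))]),("bowl",(396,541),(565,535),[((364,45),(380,408)),((547,35),(562,400))])):
    a,b=f(*l,.052),f(*r,.052); print(n,"mid",((a+b)/2).round(4),"w",np.linalg.norm(a-b).round(4),"yaw",np.degrees(np.arctan2(a[1]-b[1],a[0]-b[0])).round(2)-90)
    for p,q in rails:
        p,q=f(*p,.045),f(*q,.045); print(p.round(3),q.round(3),np.degrees(np.arctan2(p[1]-q[1],p[0]-q[0])).round(2))
```

```text
butter mid [0.57   0.1299 0.052 ] w 0.1305 yaw -2.0600000000000023
[0.876 0.194 0.045] [0.591 0.197 0.045] -0.7
[0.869 0.049 0.045] [0.587 0.06  0.045] -2.25
bowl mid [ 0.5187 -0.1389  0.052 ] w 0.1266 yaw 2.6400000000000006
[ 0.897 -0.047  0.045] [ 0.617 -0.063  0.045] 3.14
[ 0.906 -0.188  0.045] [ 0.624 -0.2    0.045] 2.53
```

Request:
{"name": "arm_command", "arguments": {"series": [[0.036,-0.0245,0,0],[0.072,-0.049,0,0],[0.108,-0.0735,0,0],[0.144,-0.098,0,0],[0.18,-0.1225,0,0]], "hand": 0}}

```text
time: 1.55
ee_pos: [0.3357, -0.3192, 0.2047]
tcp_rot: [180.0, -0.0, 23.4]
wrist_force: [1.2, -0.6, -0.5]
opening: 0.0122
grasp_force: 0.0
```

Request:
{"name": "arm_command", "arguments": {"series": [[0.036,-0.0245,0,0.072],[0.072,-0.049,0,0.144],[0.108,-0.0735,0,0.216],[0.144,-0.098,0,0.288],[0.18,-0.1225,0,0.361]]}}

```text
time: 2.05
ee_pos: [0.4522, -0.1351, 0.2048]
tcp_rot: [180.0, -0.0, 2.6]
wrist_force: [0.7, -1.7, 0.7]
opening: 0.0005
grasp_force: 0.0
```

Request:
{"name": "arm_command", "arguments": {"series": [[0,0.001,0.036,0],[0,0.002,0.072,0],[0,0.003,0.108,0],[0,0.003,0.144,0],[0,0.003,0.178,0]]}}

```text
time: 2.55
ee_pos: [0.4515, -0.1396, 0.0251]
tcp_rot: [180.0, -0.0, 2.7]
wrist_force: [0.1, 0.4, -0.1]
opening: -0.0
grasp_force: 0.0
```

Request:
{"name": "arm_command", "arguments": {"series": [[0.006,0,0,0],[0.012,0,0,0],[0.018,0,0,0],[0.024,0,0,0],[0.03,0,0,0]]}}

```text
time: 3.05
ee_pos: [0.4832, -0.1385, 0.0279]
tcp_rot: [180.0, -0.1, 2.7]
wrist_force: [-0.3, -0.2, 0.9]
opening: -0.0001
grasp_force: 0.0
```

Run:
```python
from h import *
c=cam("top"); cv2.imwrite("pics/crop2.png",cv2.resize(c["color"][160:270,240:360],None,fx=5,fy=5,interpolation=cv2.INTER_CUBIC))
print(bot.get_obs()["ee_pos"],bot.get_obs()["wrist_force"])
```

```text
[ 0.48360876 -0.13844943  0.02757033] [-0.4546619   1.64655297 -0.19655691]
```

View pics/crop2.png

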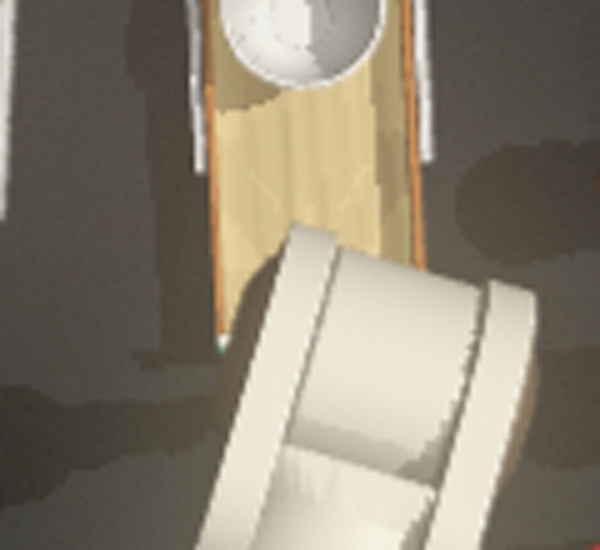

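The crop shows the arm hiding the front panel, with the tray's left front corner still at (220,345), untouched. I'll push slowly and watch the force.

Request:
{"name": "arm_command", "arguments": {"series": [[0.004,0,0,0],[0.008,0,0,0],[0.012,0,0,0],[0.016,0,0,0],[0.02,0,0,0]]}}

```text
time: 3.6
ee_pos: [0.5019, -0.1373, 0.0266]
tcp_rot: [-180.0, 0.0, 2.7]
wrist_force: [-0.1, 0.4, -0.9]
opening: -0.0001
grasp_force: 0.0
```

Request:
{"name": "arm_command", "arguments": {"series": [[0.004,0,0,0],[0.008,0,0,0],[0.012,0,0,0],[0.016,0,0,0],[0.02,0,0,0]]}}

```text
time: 4.1
ee_pos: [0.522, -0.1364, 0.0266]
tcp_rot: [-180.0, 0.0, 2.7]
wrist_force: [0.8, -0.0, -0.5]
opening: 0.0001
grasp_force: 0.0
```

Request:
{"name": "arm_command", "arguments": {"series": [[0.005,0,0,0],[0.01,0,0,0],[0.015,0,0,0],[0.02,0,0,0],[0.025,0,0,0]]}}

```text
time: 4.6
ee_pos: [0.5471, -0.1352, 0.0266]
tcp_rot: [-180.0, 0.0, 2.7]
wrist_force: [-0.0, 1.0, 0.4]
opening: -0.0002
grasp_force: 0.0
```

Request:
{"name": "arm_command", "arguments": {"series": [[0.005,0,0,0],[0.01,0,0,0],[0.014,0,0,0],[0.018,0,0,0],[0.02,0,0,0]]}}

```text
time: 5.1
ee_pos: [0.5669, -0.1343, 0.0265]
tcp_rot: [-180.0, 0.0, 2.7]
wrist_force: [-0.4, 0.4, 0.3]
opening: 0.0005
grasp_force: 0.0
```

Run:
```python
from h import *
a=cam("top")["color"][90:240,240:360]; b=cam("scene")["color"][180:330,200:380]
cv2.imwrite("pics/c3.png",np.hstack([cv2.resize(a,None,fx=2.6,fy=2.6),cv2.resize(b,None,fx=2.6,fy=2.6,interpolation=cv2.INTER_CUBIC)]))
for i in range(3): print(bot.get_obs()["wrist_force"])
```

```text
[ 0.21546654 -0.53989299  0.22835283]
[ 0.21546654 -0.53989299  0.22835283]
[ 0.21546654 -0.53989299  0.22835283]
```

View pics/c3.png

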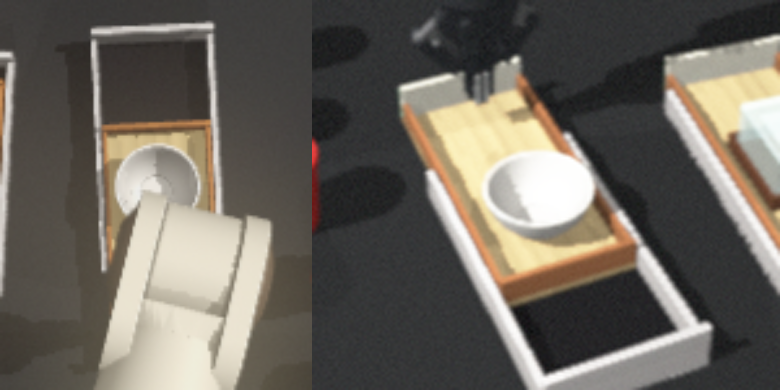

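The tray's rear edge and bowl sit where they did before, and the fingertips at (480,95) in the right half overlap the lip on the inner side. I'll compare the projected TCP with the picture before moving on.

Run:
```python
from h import *
b=cam("scene"); o=bot.get_obs(); print(o["time"],o["ee_pos"],o["q"].round(2))
f=lambda P:((proj(b,P)-[200,180])*2.6+[312,0]).round(0)
print("tcp",f(o["ee_pos"]))
for z in (.015,.04,.052):print(z,[f((x,-.137,z)) for x in (.50,.5215,.54,.567)])
cv2.imwrite("pics/c4.png",cv2.resize(b["color"][150:250,200:310],None,fx=6,fy=6,interpolation=cv2.INTER_CUBIC))
print(((proj(b,o["ee_pos"])-[200,150])*6).round())
```

```text
5.25 [ 0.56658282 -0.13424061  0.02651114] [-13.33   9.65  -4.48  75.88  -0.   163.93]
tcp [477. 121.]
0.015 [array([456.,  92.]), array([462., 104.]), array([467., 115.]), array([475., 131.])]
0.04 [array([455.,  73.]), array([461.,  85.]), array([466.,  95.]), array([474., 111.])]
0.052 [array([454.,  64.]), array([460.,  76.]), array([466.,  86.]), array([474., 102.])]
[381. 459.]
```

View pics/c4.png

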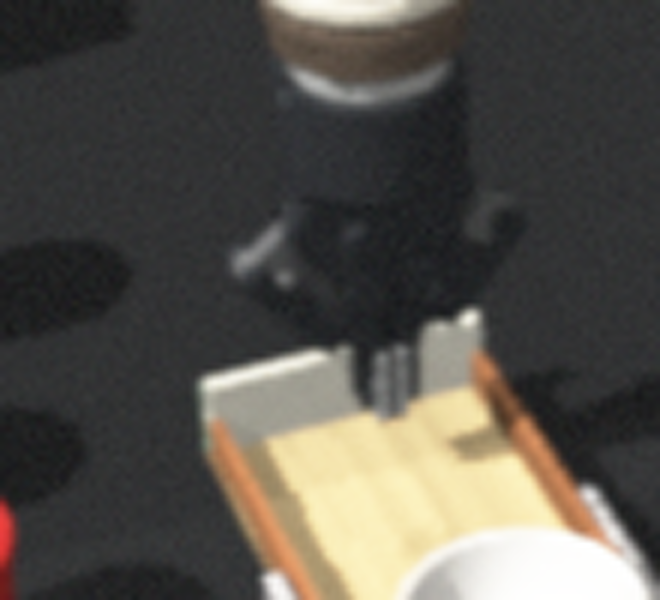

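Run:
```python
from h import *
b=cam("scene"); P0=np.array([.21864,-.50468,.20461]); y=np.array([.3975,-.9176,0])
im=cv2.imread("pics/scene0.png")
L=lambda im,p,o,s,col:cv2.circle(im,tuple(int(v) for v in (p-o)*s),3,col,-1)
A=cv2.resize(im[60:140,40:140],None,fx=4,fy=4,interpolation=cv2.INTER_CUBIC)
for dz,col in((0,(0,0,255)),(.013,(0,255,255)),(.027,(0,255,0))):
    for s in(-.043,0,.043): L(A,proj(b,P0+s*y+[0,0,dz]),np.array([40,60]),4,col)
c=cam("top"); t=cv2.imread("pics/top0.png"); B=cv2.resize(t[320:400,420:520],None,fx=4,fy=4,interpolation=cv2.INTER_CUBIC)
for s in(-.043,0,.043): L(B,proj(c,P0+s*y),np.array([420,320]),4,(0,0,255))
cv2.imwrite("pics/c5.png",np.hstack([A,B]))
```

```text
(no output)
```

View pics/c5.png

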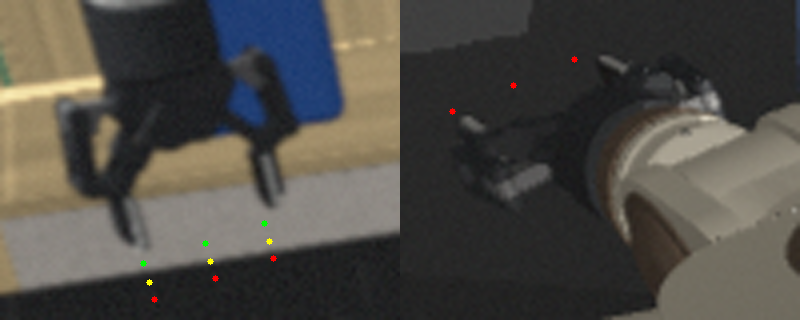

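The tips show about 27 mm above the reported TCP in shut state (about 40 mm when open), both at the start and now. So the fingers passed just over the lip without touching. I'll raise, back off in front of the panel, and descend lower with a check.

Request:
{"name": "arm_command", "arguments": {"series": [[0,0,-0.025,0],[-0.02,0,-0.025,0],[-0.05,0,-0.025,0],[-0.08,0,-0.025,0],[-0.105,0,-0.025,0]]}}

```text
time: 5.85
ee_pos: [0.4602, -0.1392, 0.0516]
tcp_rot: [-180.0, 0.0, 2.7]
wrist_force: [0.5, -0.1, 0.2]
opening: -0.0001
grasp_force: 0.0
```

Request:
{"name": "arm_command", "arguments": {"series": [[0,0,0.02,0],[0,0,0.03,0],[0,0,0.038,0],[0,0,0.043,0],[0,0,0.048,0]]}}

```text
time: 6.35
ee_pos: [0.462, -0.1393, 0.0033]
tcp_rot: [-180.0, 0.0, 2.8]
wrist_force: [0.4, -0.3, 0.3]
opening: -0.0001
grasp_force: 0.0
```

Run:
```python
from h import *
b=cam("scene"); o=bot.get_obs(); print(o["ee_pos"],o["wrist_force"])
A=cv2.resize(b["color"][150:230,200:300],None,fx=6,fy=6,interpolation=cv2.INTER_CUBIC)
for dz,col in((0,(0,0,255)),(.027,(0,255,0))):
    p=(proj(b,o["ee_pos"]+[0,0,dz])-[200,150])*6; cv2.circle(A,tuple(int(v) for v in p),3,col,-1)
cv2.imwrite("pics/c6.png",A)
```

```text
[ 0.46163359 -0.13914103  0.00252095] [-0.3391833  -0.52763499 -1.27055781]
```

View pics/c6.png

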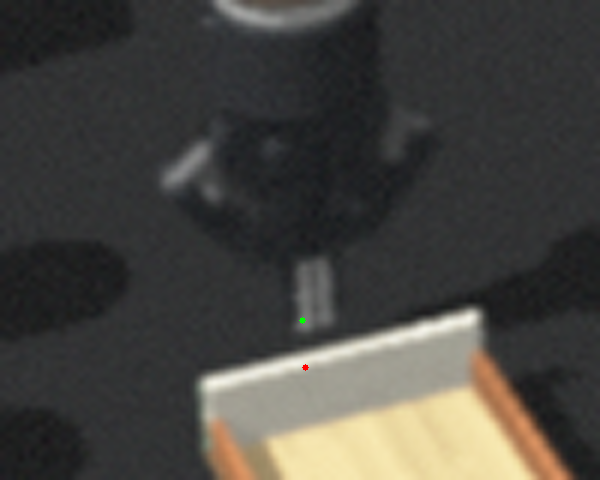

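The tips (315,327) match the green mark, so the true tip is about 25 mm above the reported TCP. It now sits at about 27 mm, in front of the lip. Pushing.

Request:
{"name": "arm_command", "arguments": {"series": [[0.006,0,0,0],[0.012,0,0,0],[0.018,0,0,0],[0.023,0,0,0],[0.027,0,0,0]]}}

```text
time: 6.9
ee_pos: [0.4893, -0.138, 0.0036]
tcp_rot: [180.0, -0.0, 2.8]
wrist_force: [0.1, 0.0, 0.1]
opening: -0.0001
grasp_force: 0.0
```

Request:
{"name": "arm_command", "arguments": {"series": [[0.003,0,0,0],[0.006,0,0,0],[0.009,0,0,0],[0.012,0,0,0],[0.016,0,0,0]]}}

```text
time: 7.4
ee_pos: [0.5045, -0.1372, 0.0035]
tcp_rot: [-180.0, 0.0, 2.7]
wrist_force: [-2.6, 0.2, 1.7]
opening: 0.0003
grasp_force: 1.2
```

Request:
{"name": "arm_command", "arguments": {"series": [[0.004,0,0,0],[0.008,0,0,0],[0.012,0,0,0],[0.016,0,0,0],[0.02,0,0,0]]}}

```text
time: 7.9
ee_pos: [0.5249, -0.1362, 0.0035]
tcp_rot: [-180.0, 0.0, 2.7]
wrist_force: [-1.7, 1.9, 0.7]
opening: 0.0005
grasp_force: 1.2
```

Request:
{"name": "arm_command", "arguments": {"series": [[0.004,0,0,0],[0.008,0,0,0],[0.012,0,0,0],[0.016,0,0,0],[0.02,0,0,0]]}}

```text
time: 8.4
ee_pos: [0.5449, -0.1353, 0.0035]
tcp_rot: [-180.0, 0.0, 2.7]
wrist_force: [-2.2, 1.6, 0.5]
opening: -0.0005
grasp_force: 1.2
```

Contact and about 2 N of friction force: the tray is moving.

Request:
{"name": "arm_command", "arguments": {"series": [[0.004,0,0,0],[0.008,0,0,0],[0.012,0,0,0],[0.016,0,0,0],[0.02,0,0,0]]}}

```text
time: 8.9
ee_pos: [0.5649, -0.1343, 0.0035]
tcp_rot: [-180.0, 0.0, 2.7]
wrist_force: [-2.4, 2.0, -0.3]
opening: -0.0001
grasp_force: 1.2
```

Request:
{"name": "arm_command", "arguments": {"series": [[0.003,0,0,0],[0.006,0,0,0],[0.009,0,0,0],[0.012,0,0,0],[0.014,0,0,0]]}}

```text
time: 9.4
ee_pos: [0.5789, -0.1337, 0.0036]
tcp_rot: [180.0, -0.0, 2.7]
wrist_force: [-1.8, 1.0, 0.1]
opening: 0.0002
grasp_force: 1.1
```

Request:
{"name": "arm_command", "arguments": {"series": [[0.002,0,0,0],[0.004,0,0,0],[0.006,0,0,0],[0.008,0,0,0],[0.01,0,0,0]]}}

```text
time: 9.9
ee_pos: [0.5887, -0.1332, 0.0036]
tcp_rot: [180.0, 0.0, 2.7]
wrist_force: [-1.3, 1.1, -0.6]
opening: -0.0001
grasp_force: 1.1
```

Request:
{"name": "arm_command", "arguments": {"series": [[0.002,0,0,0],[0.004,0,0,0],[0.006,0,0,0],[0.007,0,0,0],[0.008,0,0,0]]}}

```text
time: 10.4
ee_pos: [0.5965, -0.1328, 0.0036]
tcp_rot: [180.0, 0.0, 2.7]
wrist_force: [-7.6, 0.5, 4.4]
opening: -0.0003
grasp_force: 3.9
```

Request:
{"name": "arm_command", "arguments": {"series": [[0.001,0,0,0],[0.002,0,0,0],[0.003,0,0,0],[0.004,0,0,0],[0.005,0,0,0]]}}

```text
time: 10.9
ee_pos: [0.5964, -0.1328, 0.0035]
tcp_rot: [-180.0, 0.6, 2.7]
wrist_force: [-32.6, 1.0, 18.7]
opening: -0.0001
grasp_force: 16.4
```

The force rose to 33 N with no further motion, so the bowl tray is home. Backing off, rising, and crossing to the butter tray.

Request:
{"name": "arm_command", "arguments": {"series": [[-0.02,0,0,0],[-0.05,0,0,0],[-0.05,0,-0.04,0],[-0.05,0,-0.08,0],[-0.05,0,-0.12,0]]}}

```text
time: 11.4
ee_pos: [0.5515, -0.1352, 0.1252]
tcp_rot: [180.0, -0.1, 2.7]
wrist_force: [1.8, -0.1, 0.2]
opening: 0.0004
grasp_force: 0.0
```

Request:
{"name": "arm_command", "arguments": {"series": [[0.012,-0.045,0,0.02],[0.024,-0.09,0,0.04],[0.036,-0.135,0,0.06],[0.05,-0.18,0,0.079],[0.06,-0.22,0,0.079]]}}

```text
time: 11.9
ee_pos: [0.6009, 0.0306, 0.1238]
tcp_rot: [-178.3, -0.0, 2.1]
wrist_force: [-0.4, 0.1, -0.2]
opening: -0.0002
grasp_force: 0.0
```

Run:
```python
from h import *
a=cam("top"); b=cam("scene"); o=bot.get_obs(); print(o["ee_pos"],o["tcp_rot"])
for t in("butter_lip","butter_front","bowl_lip"):
  for n,c in(("top",a),("scene",b)):
    for d in bot.mark_of(n,t)[:2]: print(t,n,np.round(d["location"],1),round(d["confidence"],2),onplane(c,d["location"],.0275 if "front" in t else .052).round(4))
A=cv2.resize(b["color"][150:300,210:450],None,fx=3.3,fy=3.3,interpolation=cv2.INTER_CUBIC)
for P,col in(((.573,.129,.052),(0,0,255)),((.573+.064*np.sin(.0314),.193,.052),(0,0,255)),((.573-.064*np.sin(.0314),.065,.052),(0,0,255)),(o["ee_pos"]+[0,0,.025],(0,255,0))):
    p=(proj(b,P)-[210,150])*3.3; cv2.circle(A,tuple(int(v) for v in p),2,col,-1)
cv2.imwrite("pics/c7.png",A)
```

```text
[0.60065195 0.02960086 0.12341628] [-1.78351481e+02  3.24002003e-02  2.01085293e+00]
butter_lip top [140.8 246.1] 0.22 [0.4537 0.3512 0.052 ]
butter_lip scene [357.8 198.3] 0.72 [0.569  0.1332 0.052 ]
butter_lip scene [304.1 296. ] 0.17 [ 0.8499 -0.1313  0.052 ]
butter_front scene [356.4 205.2] 0.94 [0.5669 0.1322 0.0275]
butter_front scene [270.  244.9] 0.46 [ 0.6423 -0.141   0.0275]
bowl_lip top [302.5 196.5] 0.61 [ 0.6078 -0.1315  0.052 ]
bowl_lip scene [271.6 231.1] 0.56 [ 0.6211 -0.1292  0.052 ]
```

View pics/c7.png

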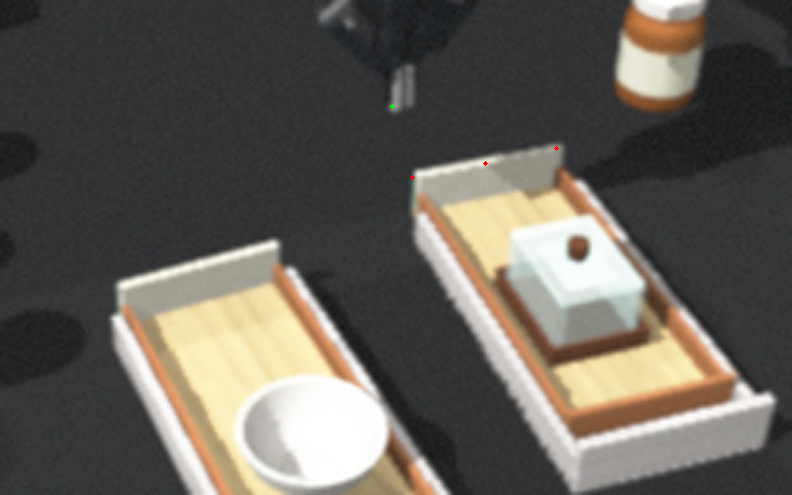

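The red marks lie on the butter lip's top edge (418 to 560, about 160) and the bowl tray sits home. The arm lagged its target, so I'll settle and read the pose.

Request:
{"name": "arm_command", "arguments": {"series": [[0,-0.01,0,0.01],[0,-0.02,0,0.03],[0,-0.03,0,0.05],[0,-0.04,0,0.06],[0,-0.04,0,0.06]]}}

```text
time: 12.8
ee_pos: [0.5995, 0.0357, 0.1249]
tcp_rot: [-176.9, 0.2, 1.8]
wrist_force: [0.5, -0.7, 0.2]
opening: -0.0
grasp_force: 0.0
```

Joint 6 is at its 180° limit here. I'll turn the tool a half turn the other way, while high.

Request:
{"name": "arm_command", "arguments": {"series": [[0,0,0,-0.125],[0,0,0,-0.25],[0,0,0,-0.375],[0,0,0,-0.5],[0,0,0,-0.625]]}}

```text
time: 13.3
ee_pos: [0.5995, 0.0356, 0.1248]
tcp_rot: [-177.4, -1.7, 37.9]
wrist_force: [-0.2, 0.9, 0.3]
opening: -0.0
grasp_force: 0.0
```

Run:
```python
from h import *
o=bot.get_obs(); print(o["time"],o["ee_pos"],o["tcp_rot"],o["q"].round(2))
```

```text
13.3 [0.59948155 0.03563526 0.12477455] [-177.35867093   -1.68286506   37.8972565 ] [  1.78  11.24   8.17  87.13   3.13 143.84]
```

The residual tilt is 3°, about the pull axis only, so it's harmless. Finishing the half turn.

Request:
{"name": "arm_command", "arguments": {"series": [[0,0,0,-0.1225],[0,0,0,-0.245],[0,0,0,-0.3675],[0,0,0,-0.49],[0,0,0,-0.612]]}}

```text
time: 13.8
ee_pos: [0.5995, 0.0356, 0.1248]
tcp_rot: [-178.8, -2.9, 73.0]
wrist_force: [0.4, 0.4, 0.6]
opening: 0.0002
grasp_force: 0.0
```

Request:
{"name": "arm_command", "arguments": {"series": [[0,0,0,-0.1225],[0,0,0,-0.245],[0,0,0,-0.3675],[0,0,0,-0.49],[0,0,0,-0.612]]}}

```text
time: 14.3
ee_pos: [0.5995, 0.0356, 0.1248]
tcp_rot: [179.3, -3.1, 108.1]
wrist_force: [-0.3, 0.2, -0.1]
opening: -0.0001
grasp_force: 0.0
```

Request:
{"name": "arm_command", "arguments": {"series": [[0,0,0,-0.1225],[0,0,0,-0.245],[0,0,0,-0.3675],[0,0,0,-0.49],[0,0,0,-0.612]]}}

```text
time: 14.8
ee_pos: [0.5995, 0.0356, 0.1248]
tcp_rot: [177.7, -2.1, 143.2]
wrist_force: [0.0, 0.5, 0.4]
opening: 0.0002
grasp_force: 0.0
```

Request:
{"name": "arm_command", "arguments": {"series": [[0,0,0,-0.1225],[0,0,0,-0.245],[0,0,0,-0.3675],[0,0,0,-0.49],[0,0,0,-0.612]]}}

```text
time: 15.3
ee_pos: [0.5994, 0.0357, 0.1248]
tcp_rot: [176.9, -0.4, 178.2]
wrist_force: [-0.6, 0.4, 0.2]
opening: -0.0
grasp_force: 0.0
```

Request:
{"name": "arm_command", "arguments": {"series": [[0,0.02,0,0],[0,0.04,0,0],[-0.001,0.06,0,0],[-0.002,0.075,0,0],[-0.002,0.086,0,0]]}}

```text
time: 15.8
ee_pos: [0.6047, 0.1223, 0.1294]
tcp_rot: [176.9, -0.4, 177.9]
wrist_force: [0.8, -1.0, -0.1]
opening: 0.0
grasp_force: 0.0
```

Request:
{"name": "arm_command", "arguments": {"series": [[0,0,0.02,0],[0,0,0.04,0],[0,0,0.06,0],[0,0,0.075,0],[0,0,0.083,0]]}}

```text
time: 16.3
ee_pos: [0.6036, 0.1257, 0.0451]
tcp_rot: [176.9, -0.5, 177.9]
wrist_force: [-0.2, -0.4, -0.0]
opening: -0.0001
grasp_force: 0.0
```

Request:
{"name": "arm_command", "arguments": {"series": [[0,0,0.008,0],[0,0,0.015,0],[0,0,0.02,0],[0,0,0.025,0],[0,0,0.03,0]]}}

```text
time: 16.8
ee_pos: [0.6043, 0.1275, 0.0166]
tcp_rot: [176.9, -0.4, 177.9]
wrist_force: [-0.3, 0.6, 1.3]
opening: 0.0003
grasp_force: 0.0
```

Request:
{"name": "arm_command", "arguments": {"series": [[0,0,0.004,0],[0,0,0.008,0],[0,0,0.011,0],[0,0,0.013,0],[0,0,0.013,0]]}}

```text
time: 17.3
ee_pos: [0.6038, 0.1281, 0.0034]
tcp_rot: [176.9, -0.4, 177.9]
wrist_force: [0.2, 0.2, -0.5]
opening: 0.0001
grasp_force: 0.0
```

Run:
```python
from h import *
b=cam("scene"); o=bot.get_obs(); print(o["ee_pos"],o["wrist_force"])
A=cv2.resize(b["color"][140:260,310:440],None,fx=5,fy=5,interpolation=cv2.INTER_CUBIC)
p=(proj(b,o["ee_pos"]+[0,0,.025])-[310,140])*5; cv2.circle(A,tuple(int(v) for v in p),2,(0,255,0),-1)
cv2.imwrite("pics/c8.png",A)
```

```text
[0.60396213 0.12815446 0.00360546] [-0.96693028 -0.648554   -0.10382217]
```

View pics/c8.png

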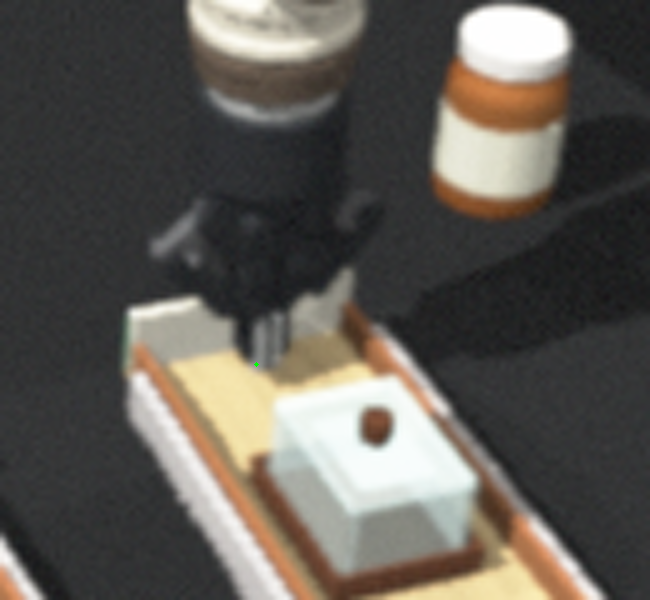

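The shut fingertips (265,362) are inside the tray, between the lip and the butter dish, clear of both. Drawing out slowly.

Request:
{"name": "arm_command", "arguments": {"series": [[0.004,0,0,0],[0.008,0,0,0],[0.012,0,0,0],[0.015,0,0,0],[0.018,0,0,0]]}}

```text
time: 17.85
ee_pos: [0.5857, 0.1288, 0.0039]
tcp_rot: [176.9, -0.4, 177.9]
wrist_force: [-0.7, 0.4, 0.7]
opening: -0.0003
grasp_force: 0.0
```

Request:
{"name": "arm_command", "arguments": {"series": [[0.003,0,0,0],[0.006,0,0,0],[0.009,0,0,0],[0.012,0,0,0],[0.015,0,0,0]]}}

```text
time: 18.35
ee_pos: [0.5709, 0.1294, 0.0039]
tcp_rot: [176.9, -0.4, 177.9]
wrist_force: [1.2, -0.8, -0.5]
opening: -0.0004
grasp_force: 1.1
```

Request:
{"name": "arm_command", "arguments": {"series": [[0.003,0,0,0],[0.006,0,0,0],[0.01,0,0,0],[0.014,0,0,0],[0.018,0,0,0]]}}

```text
time: 18.85
ee_pos: [0.5526, 0.13, 0.004]
tcp_rot: [176.9, -0.4, 177.9]
wrist_force: [2.5, -0.4, -2.1]
opening: 0.0
grasp_force: 1.2
```

Request:
{"name": "arm_command", "arguments": {"series": [[0.004,0,0,0],[0.008,0,0,0],[0.012,0,0,0],[0.016,0,0,0],[0.02,0,0,0]]}}

```text
time: 19.35
ee_pos: [0.5327, 0.1307, 0.0042]
tcp_rot: [176.9, -0.4, 177.9]
wrist_force: [2.9, 0.1, -1.3]
opening: -0.0
grasp_force: 1.2
```

Request:
{"name": "arm_command", "arguments": {"series": [[0.004,0,0,0],[0.008,0,0,0],[0.012,0,0,0],[0.016,0,0,0],[0.02,0,0,0]]}}

```text
time: 19.85
ee_pos: [0.5127, 0.1315, 0.0043]
tcp_rot: [176.9, -0.4, 177.9]
wrist_force: [1.8, -0.5, -1.9]
opening: 0.0001
grasp_force: 1.2
```

Request:
{"name": "arm_command", "arguments": {"series": [[0.004,0,0,0],[0.008,0,0,0],[0.012,0,0,0],[0.016,0,0,0],[0.02,0,0,0]]}}

```text
time: 20.35
ee_pos: [0.4927, 0.1322, 0.0044]
tcp_rot: [176.9, -0.4, 177.9]
wrist_force: [3.0, -0.7, -2.0]
opening: 0.0001
grasp_force: 1.2
```

Request:
{"name": "arm_command", "arguments": {"series": [[0.004,0,0,0],[0.008,0,0,0],[0.012,0,0,0],[0.016,0,0,0],[0.02,0,0,0]]}}

```text
time: 20.85
ee_pos: [0.4728, 0.133, 0.0046]
tcp_rot: [176.9, -0.4, 177.9]
wrist_force: [3.0, -0.2, -2.0]
opening: -0.0001
grasp_force: 1.2
```

Request:
{"name": "arm_command", "arguments": {"series": [[0.003,0,0,0],[0.006,0,0,0],[0.009,0,0,0],[0.012,0,0,0],[0.014,0,0,0]]}}

```text
time: 21.35
ee_pos: [0.4588, 0.1334, 0.0047]
tcp_rot: [176.9, -0.4, 177.9]
wrist_force: [2.6, -0.9, -2.6]
opening: -0.0003
grasp_force: 1.1
```

Request:
{"name": "arm_command", "arguments": {"series": [[0.002,0,0,0],[0.004,0,0,0],[0.006,0,0,0],[0.008,0,0,0],[0.01,0,0,0]]}}

```text
time: 21.85
ee_pos: [0.449, 0.1338, 0.0048]
tcp_rot: [176.9, -0.4, 177.9]
wrist_force: [1.9, -0.4, -1.4]
opening: -0.0
grasp_force: 1.1
```

Request:
{"name": "arm_command", "arguments": {"series": [[0.002,0,0,0],[0.004,0,0,0],[0.006,0,0,0],[0.007,0,0,0],[0.008,0,0,0]]}}

```text
time: 22.35
ee_pos: [0.4484, 0.1338, 0.0052]
tcp_rot: [176.9, 0.4, 177.8]
wrist_force: [45.5, -1.2, -31.0]
opening: -0.0004
grasp_force: 22.7
```

Request:
{"name": "arm_command", "arguments": {"series": [[0.001,0,0,0],[0.002,0,0,0],[0.003,0,0,0],[0.004,0,0,0],[0.005,0,0,0]]}}

```text
time: 22.85
ee_pos: [0.4485, 0.1338, 0.0055]
tcp_rot: [177.0, 1.0, 177.8]
wrist_force: [74.5, -2.8, -51.4]
opening: -0.0004
grasp_force: 36.6
```

It's at the stop. Unloading into the tray, then lifting clear.

Request:
{"name": "arm_command", "arguments": {"series": [[-0.008,0,0,0],[-0.015,0,0,0],[-0.023,0,0,0],[-0.023,0,-0.01,0],[-0.023,0,-0.03,0]]}}

```text
time: 23.35
ee_pos: [0.4579, 0.1316, 0.0341]
tcp_rot: [176.9, -0.6, 177.9]
wrist_force: [-0.4, 0.4, 0.2]
opening: -0.0004
grasp_force: 0.0
```

Request:
{"name": "arm_command", "arguments": {"series": [[0,0,-0.025,0],[0,0,-0.055,0],[0,0,-0.09,0],[0,0,-0.12,0],[0,0,-0.15,0]]}}

```text
time: 23.85
ee_pos: [0.4593, 0.1236, 0.1867]
tcp_rot: [176.9, -0.4, 177.9]
wrist_force: [1.0, 0.2, -0.4]
opening: 0.0
grasp_force: 0.0
```

Request:
{"name": "arm_command", "arguments": {"series": [[0.02,0,0,0],[0.04,0,0,0],[0.06,0,0,0],[0.08,0,0,0],[0.08,0,0,0]]}}

```text
time: 24.35
ee_pos: [0.3781, 0.1266, 0.1863]
tcp_rot: [176.9, -0.4, 178.0]
wrist_force: [-0.0, -0.0, 0.0]
opening: -0.0001
grasp_force: 0.0
```

Run:
```python
from h import *
a=cam("top"); b=cam("scene"); o=bot.get_obs(); print(o["time"],o["ee_pos"],o["wrist_force"])
for t,z in(("butter_lip",.052),("butter_front",.0275),("bowl_lip",.052),("bowl_front",.0275),("butter_dish",.015),("glass_lid",.027),("bowl",.015),("cup",0),("coffee_jar",0)):
  for n,c in(("top",a),("scene",b)):
    for d in bot.mark_of(n,t)[:1]: print(t,n,np.round(d["location"],1),round(d["confidence"],2),onplane(c,d["location"],z).round(4))
cv2.imwrite("pics/final.png",cv2.resize(b["color"][130:330,100:450],None,fx=2.28,fy=2.28,interpolation=cv2.INTER_CUBIC))
```

```text
24.45 [0.37993267 0.1266992  0.18578065] [ 0.4192261   0.10707292 -0.52292235]
butter_lip top [211.  253.9] 0.62 [0.4328 0.1403 0.052 ]
butter_lip scene [338.7 176.1] 0.95 [0.4511 0.1303 0.052 ]
butter_front top [211.1 255.8] 0.84 [0.4264 0.144  0.0275]
butter_front scene [336.8 179.2] 0.92 [0.4306 0.135  0.0275]
bowl_lip top [301.6 192. ] 0.88 [ 0.6214 -0.1287  0.052 ]
bowl_lip scene [272.  230.8] 0.74 [ 0.6203 -0.1279  0.052 ]
bowl_front top [302.3 201.1] 0.95 [ 0.5963 -0.132   0.0275]
bowl_front scene [266.3 237.4] 0.88 [ 0.6119 -0.141   0.0275]
butter_dish top [219.1 202.6] 0.66 [0.5902 0.125  0.015 ]
butter_dish scene [360.2 217. ] 0.85 [0.6037 0.1265 0.015 ]
glass_lid top [214.5 200.7] 0.81 [0.5948 0.1374 0.027 ]
glass_lid scene [359.6 212.6] 0.65 [0.5993 0.1258 0.027 ]
bowl top [296.  132.5] 0.95 [ 0.813  -0.1113  0.015 ]
bowl scene [304.1 295.3] 0.62 [ 0.8163 -0.1177  0.015 ]
cup top [371.6 196.9] 0.96 [ 0.6143 -0.3497  0.    ]
cup scene [182.  205.9] 0.91 [ 0.3662 -0.3166  0.    ]
coffee_jar top [143.1 242.9] 0.94 [0.4631 0.3615 0.    ]
coffee_jar scene [404.9 180.8] 0.84 [0.4726 0.3431 0.    ]
```

Everything agrees: the butter lip is at its stop (0.44), the bowl lip is home (0.62), the dish and lid rode along together, and the hand is free. Handing in.

```bash
python3 -c "
from workcell import bot
print(bot.job_done())"
```

```text
the job is handed in; nothing more can be done
None
```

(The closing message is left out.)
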